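# Bring the red fork round to the guest and point it out

### The job

Turn the fork carousel by gently pushing the wooden wing handle on top with the shut fingertips against one side of it (do not pinch it and do not touch the forks) until the red-ended fork stands in line with the brass marker on the base, and let it come to rest there. Then point the red fork out to the guest: hold the fingertips about 2 cm above its red end, without touching, for at least two seconds. Leave everything else on the counter standing where it is.

Things in the scene. Friction and masses are not known exactly. Their poses are not given: they have to be found in the camera images.
- carousel_base: Fixed black steel foot disc of the fork carousel, 196 mm across, 15 mm thick; origin at the centre of its underside, on the vertical turning axis; its x axis points to the brass marker. Above it turn: a steel tray 176 mm across, a steel disc 172 mm across at 143 to 147 mm height, a centre column, eight forks and the wing handle.
- marker (a point): Outer top edge of the brass marker, a tab 44 mm long and 14 mm wide lying on the foot's rim and pointing outwards on the guests' (far) side; this point lies 130 mm from the turning axis, 18 mm above the counter.
- carousel (a joint): Turning angle of the carousel (rad), growing anticlockwise seen from above; 0 or a full turn (6.283) means that the red fork is in line with the marker. It can turn either way past a full turn, starts anywhere from 1.0 to 5.28, needs about 0.08 N m (2 N at 42 mm from the axis), and stays where it is left.
- red_end (a point): Centre of the top face of the red fork's handle: one of eight upright forks clipped in the carousel (they cannot come out), 45 degrees apart on a circle of 75 mm radius about the turning axis. All handle ends are 18 mm across and 235 mm above the counter; the others, anticlockwise from red seen from above: yellow, black, green, white, blue, brown, grey.
- wing_top (a point): Centre of the top edge of the wing handle, on the turning axis, 285 mm up. The handle is an upright dark wooden blade on the carousel, 110 mm long (55 mm each way from the axis), 10 mm thick, from 245 to 285 mm up, so 10 mm above the fork ends; a steel hub 22 mm across round its middle up to 260 mm. x axis: across the blade, towards the red fork; y axis: along the blade.
- pot: Cream ceramic fondue pot, 180 mm across, 90 mm high, with a stub handle, standing loose on a fixed black steel stand 92 mm high; origin at the centre of its underside. Bystander.
- canister: Aluminium burner canister, 66 mm across, 98 mm high with its black twist cap, standing loose; origin at the centre of its underside. Bystander.
- pepper_mill: Wooden pepper mill, 56 mm across, 141 mm high, standing loose; origin at the centre of its underside. Bystander.
- ramekin: White ceramic bowl, 84 mm across, 45 mm high, loose; origin at the centre of its underside. Bystander.
- spoon_rest: Green silicone spoon rest, 100 by 200 mm, 16 mm high, loose; origin at the centre of its underside. Bystander.

How it is judged (in metres and radians):
On the way, in this order (a step that is already met when the one before it is completed fails the run):
1. the red fork stands in line with the brass marker (within 12 mm sideways) and the carousel is at rest (x of red_end in the frame of carousel_base above 0.06 m and y of red_end in the frame of carousel_base between -0.012 and 0.012 m and velocity of joint carousel between -0.08 and 0.08 rad/s), for 0.3 s.
2. the fingertips are held above the red fork's end (TCP within 24 mm sideways, 20 to 66 mm above it) touching nothing of the carousel, for 2 s (all of step 1 and horizontal distance between the grasp point and red_end below 0.024 m and z of the grasp point in the frame of red_end between 0.02 and 0.066 m and contact force between each of the arm, the fingers and carousel_base below 0.2 N), for 1.9 s.
At the end, for the whole second after the job is handed in: The red fork is in line with the brass marker, within 12 mm sideways, the carousel at rest, and the pot, canister, pepper mill, bowl and spoon rest are within 15 mm of where they stood (all of step 1 and distance of each of pot, canister, pepper_mill, ramekin, spoon_rest from where it was at the start of the episode below 0.015 m); the robot touches nothing.
It fails at once if a fork is touched with more than 1 N (contact force between any of the arm, the fingers and carousel_c0 above 1 N or contact force between any of the arm, the fingers and carousel_c2 above 1 N or contact force between any of the arm, the fingers and carousel_c4 above 1 N or contact force between any of the arm, the fingers and carousel_c6 above 1 N or contact force between any of the arm, the fingers and carousel_c8 above 1 N or contact force between any of the arm, the fingers and carousel_c10 above 1 N or contact force between any of the arm, the fingers and carousel_c12 above 1 N or contact force between any of the arm, the fingers and carousel_c14 above 1 N).
It fails at once if the carousel is pushed, pressed or squeezed with more than 20 N (contact force between any of the arm, the fingers and carousel_base above 20 N).
It fails at once if the fingers straddle the wing handle to pinch it (TCP within 8 mm of its middle plane and low enough for the pads to overlap it) (x of the grasp point in the frame of wing_top between -0.008 and 0.008 m and y of the grasp point in the frame of wing_top between -0.065 and 0.065 m and z of the grasp point in the frame of wing_top below 0.01 m).
It fails at once if a bystander is moved, lifted or knocked (more than 15 mm) (distance of any of pot, canister, pepper_mill, ramekin, spoon_rest from where it was at the start of the episode above 0.015 m).
It also fails if it takes over 56 s, if anything falls off the work surface, if the arm or the gripper's body presses on something with over 40 N, if the wrist force passes 120 N, or if a joint passes its speed limit or range.

### The arm

A 6-joint arm with a two-finger parallel gripper is mounted at the origin on the work surface. World frame = base frame: x ahead of the robot, y to its left, z up, the work surface at z = 0. Lengths are in mm, angles in degrees, forces in N, time in s.
With the tool pointing down it reaches from about 350 to 850 mm from the base axis. Payload 8.1 kg.
Tool frame: the origin (TCP) lies between the finger pads, 19 mm behind the fingertips; this is the grasp point; z points along the fingers, y is the line along which they close (so a half turn about z gives the same grasp; the last joint's range is limited). The gripper opens to 85 mm and grips with 20 to 120 N. Pads are 22 mm wide; open, the fingers measure 114 mm over their backs; the gripper's body (76 mm by 85 mm) begins 54 mm behind the grasp point. The pads swing forward as they close: fully open they stand 13 mm farther back than shut.
Start: joints at [-69.236, 7.471, 85.268, -0, 87.261, -4.893], TCP at [259.81, -540.837, 249.992] pointing down, gripper open.
Joint ranges: [-169.43, 169.43], [-51.17, 129.36], [1.28, 143.12], [-76.62, 256.62], [0, 156.53], [-152.29, 152.29]. Speed limits (degrees/s): [136.94, 136.94, 159.86, 180, 180, 180].

### API

Orientations are given as [roll, pitch, yaw] about the fixed x, y, z axes, in that order (R = Rz(yaw) Ry(pitch) Rx(roll)).
In Python, from bench import sense, snapshot, order, finder gives the robot as it stands.
- The arm moves only by the tool send_rows, never from a script. Its argument "steps" is a list of rows, each a list of 2 entries, a list of its own where there are three numbers: the shift along the world's x, y, z in units of 30 mm (1.0 is 30 mm), then the turn, a rotation vector about the world's x, y, z in rad. In form: [[[dx, dy, dz], [wx, wy, wz]], ...]. A call has 1 to 10 rows; each row is the pose to reach, as a shift and turn from the pose commanded when the call began; what a row does not reach only later rows make up. A row lasts 1/8 s, in which the tool goes at most 62.5 mm and 10.7 degrees, less where a joint would pass 70% of its speed; a pose out of reach is approached as far as the arm can. A call with a gripper value outside its range is refused whole. "fingers" is the closure, from 0 (fully open) to 1 (shut), set as the call begins (left out, the last holds). The fingers move at their own pace and stop on an object; "squeeze" is the grip in N (left out, the last holds). Time passes only in rows, so rows that repeat a pose let the fingers close. It gives the time, the measured TCP pose, the force, the opening and the grip force at its end, in the units of the state.
- sense(): the state, without advancing time (a new reading comes with each control period).
- snapshot(name): name is "scene" or "top"; returns a dict with "img" (480x640x3 uint8, red, green, blue), "K" (3x3 intrinsics, pixels), "pose" (4x4, takes a point from camera to world coordinates). Camera axes: x right, y up, looking along -z (the intrinsics and any distortion apply to the point x, -y, -z); pixel columns grow to the right and rows downward; lengths in mm; the calibration is good to about 2 mm. A picture is of the moment at which its call begins. There is no depth.
- order.hand_in(): hands the job in; it is judged then, once.
Trained networks look in the newest picture that a camera, given by its name, has taken for a name from the list of things; names that differ only in an ending like _2 or _b are one class to them, and where a whole thing is asked for, a point or a joint stands for the part that bears it (a point fixed in the world has none). Each returns a list of dicts, best first, with "confidence" (0 to 1); they miss things now and then, are a little off and sometimes report something else, mostly with a low value. They report only what shows in the picture. A call takes as long as a camera call.
- finder.find_in(label, camera): "box" ([left, top, width, height] as shares, 0 to 1, of the picture: columns of its width, rows of its height, round what is visible of it).
- finder.trace(label, camera): "mask" (480x640 bool, what is visible of it) and "box" ([left, top, width, height] as shares, 0 to 1, of the picture: columns of its width, rows of its height, round what is visible of it).
- finder.pinpoint(label, camera): "at" ([column, row] as shares, 0 to 1, of the picture: columns of its width, rows of its height: a listed point, or the origin of a listed thing).
The state is a dict: "time": time; "joint_pos": joint angles; "qd": joint speeds; "joint_efforts": joint torques, N m; "tool_pos": TCP position; "tcp_rot": TCP orientation; "ft_force": force on the tool from outside, world axes, zero at the start; "wrist_torque": the same for the moment, N m; "finger_gap": finger opening in mm; "grip_force": force on a finger pad.
Only numpy, scipy, OpenCV 4.12 (cv2) and the standard library are available. Lean on these libraries where they do the work, as an engineer would, in place of code of your own. Each camera call takes 0.05 s, during which the arm holds its last target. There are 200 camera calls.

## Working session

There is one attempt and no reset: what is moved stays moved. The work goes in short steps, Python scripts to look and compute and a tool call to move; the robot and the scene stay as the last step left them, time stands still between calls to the robot, and variables do not carry over. Pictures are saved under pics/ and viewed, at most 10 in all, crops included, and the job is handed in when it is done.

Besides the shell and the picture viewer there is one more tool, called after ">>>" in YAML: its name, and indented under it one key for each argument. send_rows: Moves the arm, as the interface text tells. Its arguments: {"type":"object","properties":{"steps":{"type":"array"},"fingers":{"type":"number"},"squeeze":{"type":"number"}},"required":["steps"]}

```bash
mkdir -p pics
cat > h.py <<'E'
import numpy as np, cv2
from bench import sense, snapshot, order, finder
def ray(s,px):
    K=np.array(s["K"]);P=np.array(s["pose"]);d=np.linalg.inv(K)@[px[0],px[1],1]
    return P[:3,3],P[:3,:3]@np.array([d[0],-d[1],-d[2]])
def onz(s,px,z):
    o,d=ray(s,px);return o+d*(z-o[2])/d[2]
def proj(s,X):
    P=np.array(s["pose"]);c=P[:3,:3].T@(np.array(X)-P[:3,3]);q=np.array(s["K"])@[c[0],-c[1],-c[2]];return q[:2]/q[2]
def save(s,n):cv2.imwrite("pics/"+n,cv2.cvtColor(s["img"],cv2.COLOR_RGB2BGR))
def pts(cam,s,names):
    for n,z in names:
        for r in finder.pinpoint(n,cam)[:2]:
            p=np.array(r["at"])*[640,480];print(cam,n,round(r["confidence"],2),p.round(1),onz(s,p,z).round(1))
E
python3 - <<'E'
from h import *
for c in("top","scene"):
    s=snapshot(c);save(s,c+"0.png");print(np.array(s["pose"])[:3,3].round())
    pts(c,s,[("carousel_base",0),("marker",18),("red_end",235),("wing_top",285),("pot",92),("canister",0),("pepper_mill",0),("ramekin",0),("spoon_rest",0)])
print(sense())
E
```

```text
[ 463.    8. 1570.]
top carousel_base 0.73 [285.  278.5] [527.5  73.    0. ]
top marker 0.96 [269.8 235.4] [659.4 122.2  18. ]
top wing_top 0.68 [281.3 273.6] [528.1  70.9 285. ]
top pot 0.68 [454.  290.9] [ 495.1 -428.8   92. ]
top canister 0.9 [196.1 252.6] [603.7 350.8   0. ]
top canister 0.58 [300.8 295.3] [476.3  22.9   0. ]
top pepper_mill 0.89 [303.2 193.9] [796.2  21.2   0. ]
top ramekin 0.95 [180.2 313.9] [414.1 391.2   0. ]
top spoon_rest 0.7 [355.  200.5] [ 778.3 -143.6    0. ]
[1415. -506. 1140.]
scene carousel_base 0.8 [334.6 259.9] [517.5  75.8   0. ]
scene marker 0.98 [370.3 278. ] [648.2 113.2  18. ]
scene red_end 0.89 [306.1 198.5] [467.7  17.  235. ]
scene wing_top 0.58 [336.1 184.4] [514.8  84.1 285. ]
scene pot 0.58 [167.4 310.8] [ 502.8 -427.1   92. ]
scene canister 0.57 [423.4 240.5] [601.2 353.6   0. ]
scene pepper_mill 0.88 [372.1 331.9] [792.7  14.8   0. ]
scene pepper_mill 0.2 [168.  311.2] [ 424.9 -419.3    0. ]
scene ramekin 0.83 [397.3 203.8] [417.2 394.8   0. ]
scene spoon_rest 0.81 [326.5 357.4] [ 792.6 -129.5    0. ]
scene spoon_rest 0.74 [334.6 185.5] [217.  272.9   0. ]
{'time': 1.0, 'joint_pos': array([-6.92357540e+01,  7.47049791e+00,  8.52652711e+01,  2.85696001e-04,
        8.72608803e+01, -4.89436789e+00]), 'qd': array([-0.09418391,  0.00876166,  0.03860125, -0.12495502,  0.02644781,
        0.06705826]), 'joint_efforts': array([ 1.04740568e-03, -5.69328797e+01, -5.00877821e+01, -4.76903278e-05,
        1.15367991e-03,  8.83436257e-06]), 'tool_pos': array([ 259.82371179, -540.85458626,  250.0234626 ]), 'tcp_rot': array([1.79996637e+02, 1.54408421e-06, 2.56586002e+01]), 'ft_force': array([-0.40995206,  0.74269289, -0.60746285]), 'wrist_torque': array([-0.01155106,  0.07845569, -0.04411729]), 'grip_force': 0.0, 'finger_gap': 85.25183045498947}
```

Run:
```python
import cv2
a=cv2.imread("pics/top0.png")[200:330,220:350];b=cv2.imread("pics/scene0.png")[150:320,260:430]
cv2.imwrite("pics/c0.png",cv2.hconcat([cv2.resize(a,(400,400),interpolation=2),cv2.resize(b,(400,400),interpolation=2)]))
```

```text
(no output)
```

View pics/c0.png

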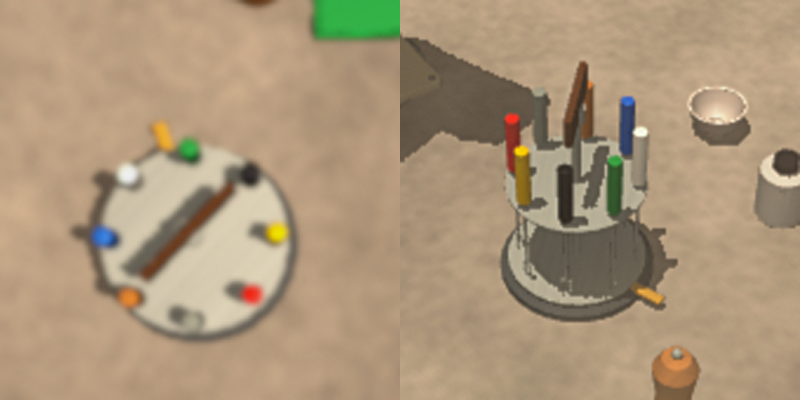

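View pics/scene0.png

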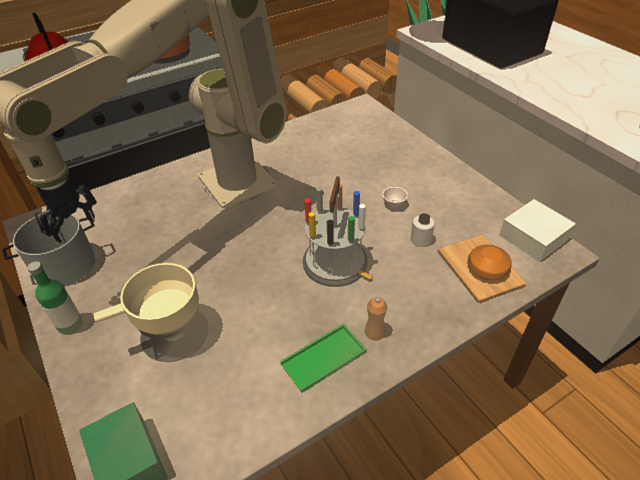

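The crops show red nearest the robot on the right (top px ≈ 301.6, 295.5), with the marker far-left (≈ 270, 235). The wing runs from lower-left to upper-right in the top view. Next I fit axis, marker and red angle jointly.

```bash
cat > fit.py <<'E'
from h import *
from scipy.optimize import least_squares
names="red yellow black green white blue brown grey".split()
def model(p,k):
    a=p[2]+p[3]+k*np.pi/4;return [p[0]+75*np.cos(a),p[1]+75*np.sin(a),235]
def fit(obs,mk,p0,extra=[]):  # obs: (snap,k,px); mk: (snap,px)
    def res(p):
        r=[proj(s,model(p,k))-px for s,k,px in obs]
        r+=[proj(s,[p[0]+130*np.cos(p[2]),p[1]+130*np.sin(p[2]),18])-px for s,px in mk]
        return np.concatenate(r)
    return least_squares(res,p0,loss="soft_l1",f_scale=1.5)
E
python3 - <<'E'
from fit import *
t=snapshot("top");s=snapshot("scene")
T=dict(green=(190,150),black=(250,173),yellow=(277,233),red=(251,294),brown=(130,297),blue=(103,236),white=(127,175),grey=(192,319))
S=dict(red=(513,118),yellow=(521,151),black=(565,169),green=(615,160),white=(641,132),blue=(627,101),grey=(541,93))
T={k:np.array(v)/400*130+[220,200] for k,v in T.items()}
S={k:(np.array(v)-[400,0])/400*170+[260,150] for k,v in S.items()}
for nm,sel in(("top",[(t,T)]),("scene",[(s,S)]),("both",[(t,T),(s,S)])):
    obs=[(c,names.index(n),px) for c,D in sel for n,px in D.items()]
    mk=[(c,np.array(m)) for c,m in((t,(269.8,235.4)),(s,(370.3,278.))) if any(c is x[0] for x in sel)]
    r=fit(obs,mk,[525,75,.35,3.5])
    p=r.x;print(nm,p[:2].round(1),np.degrees(p[2:]).round(1),"rms",np.sqrt(np.mean(r.fun**2)).round(2),model(p,0))
    for c in(t,s):
        print([proj(c,[p[0],p[1],z]).round(1).tolist() for z in(0,285)])
E
```

```text
top [524.3  72.1] [ 21.7 205.4] rms 1.17 [np.float64(473.2588659086646), np.float64(17.139707271754155), 235]
[[285.3, 279.5], [280.8, 275.1]]
[[334.8, 261.8], [334.3, 187.9]]
scene [527.4  71.3] [ 18.8 208.2] rms 0.38 [np.float64(476.27274780685974), np.float64(16.456787041075536), 235]
[[285.5, 278.5], [281.1, 273.9]]
[[335.2, 262.5], [334.7, 188.6]]
both [525.4  72. ] [ 19.8 207.4] rms 0.92 [np.float64(474.3940676615503), np.float64(17.07960034179606), 235]
[[285.3, 279.2], [280.8, 274.6]]
[[335.0, 262.0], [334.5, 188.1]]
```

>>> send_rows:
  fingers: 1
  squeeze: 20
  steps:
    - [[0, 0, 1.3], [0, 0, 0]]
    - [[0, 0, 2.67], [0, 0, 0.04]]
    - [[1, 2, 2.67], [0, 0, 0.08]]
    - [[1.9, 3.8, 2.67], [0, 0, 0.12]]
    - [[2.8, 5.6, 2.67], [0, 0, 0.16]]
    - [[3.7, 7.4, 2.67], [0, 0, 0.2]]
    - [[4.6, 9.2, 2.67], [0, 0, 0.24]]
    - [[5.5, 11, 2.67], [0, 0, 0.28]]
    - [[6.4, 12.8, 2.67], [0, 0, 0.33]]
    - [[7.3, 14.6, 2.67], [0, 0, 0.373]]

```text
time: 2.35
tool_pos: [479.4, -101.0, 330.4]
tcp_rot: [179.9, -0.0, 47.1]
ft_force: [1.1, -0.1, 0.5]
finger_gap: 0.2
grip_force: 0.0
```

>>> send_rows:
  steps:
    - [[0.8, 1.8, 0], [0, 0, 0]]
    - [[1.3, 3, 0], [0, 0, 0]]
    - [[1.67, 3.89, 0], [0, 0, 0]]
    - [[1.67, 3.89, 0], [0, 0, 0]]
    - [[1.67, 3.89, 0], [0, 0, 0]]

```text
time: 2.98
tool_pos: [528.7, 13.5, 330.1]
tcp_rot: [180.0, 0.0, 47.0]
ft_force: [-0.4, 0.0, -0.5]
finger_gap: -0.1
grip_force: 0.0
```

Run:
```python
from h import *
t=snapshot("top");s=snapshot("scene")
print(proj(s,[528.7,13.5,311]),proj(s,[528.7,13.5,257]))
a=t["img"][200:330,220:350];b=s["img"][130:300,250:420]
cv2.imwrite("pics/c1.png",cv2.hconcat([cv2.resize(a,(400,400),interpolation=2),cv2.resize(b,(400,400),interpolation=2)])[:,:,::-1])
```

```text
[315.958957   188.89695261] [316.58973381 205.00804915]
```

View pics/c1.png

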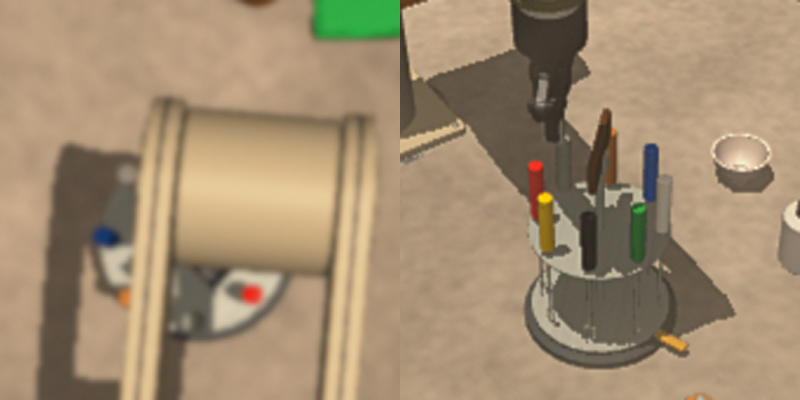

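>>> send_rows:
  steps:
    - [[0, 0, -0.9], [0, 0, 0]]
    - [[0, 0, -1.8], [0, 0, 0]]
    - [[0.15, 0.16, -1.8], [0, 0, 0]]
    - [[0.3, 0.33, -1.8], [0, 0, 0]]
    - [[0.4, 0.43, -1.8], [0, 0, 0]]
    - [[0.45, 0.48, -1.8], [0, 0, 0]]
    - [[0.5, 0.54, -1.8], [0, 0, 0]]
    - [[0.55, 0.59, -1.8], [0, 0, 0]]
    - [[0.55, 0.59, -1.8], [0, 0, 0]]

```text
time: 4.2
tool_pos: [545.4, 31.7, 276.1]
tcp_rot: [-180.0, 0.0, 47.0]
ft_force: [0.4, -0.3, -0.5]
finger_gap: -0.7
grip_force: 0.0
```

```bash
cat > arc.py <<'E'
import numpy as np,sys
# rows from red angle a0 to a1 (deg), n rows; tool at wing coords (16,42)
def arc(a0,a1,n,c=(526,72),w=(16,42)):
    f=lambda a:np.array([c[0]+w[0]*np.cos(a)-w[1]*np.sin(a),c[1]+w[0]*np.sin(a)+w[1]*np.cos(a)])
    A=np.radians(a0);out=[]
    for i in range(1,n+1):
        a=np.radians(a0+(a1-a0)*i/n);d=(f(a)-f(A))/30
        out.append([[round(d[0],2),round(d[1],2),0],[0,0,round(a-A,3)]])
    print(f(A).round(1),out)
E
python3 -c "
from arc import *
arc(227,267,10);arc(267,307,10);arc(307,342,10);arc(342,372,10)"
```

```text
[545.8  31.7] [[[np.float64(0.09), np.float64(0.05), 0], [0, 0, np.float64(0.07)]], [[np.float64(0.18), np.float64(0.1), 0], [0, 0, np.float64(0.14)]], [[np.float64(0.27), np.float64(0.17), 0], [0, 0, np.float64(0.209)]], [[np.float64(0.35), np.float64(0.23), 0], [0, 0, np.float64(0.279)]], [[np.float64(0.42), np.float64(0.31), 0], [0, 0, np.float64(0.349)]], [[np.float64(0.49), np.float64(0.38), 0], [0, 0, np.float64(0.419)]], [[np.float64(0.55), np.float64(0.47), 0], [0, 0, np.float64(0.489)]], [[np.float64(0.61), np.float64(0.55), 0], [0, 0, np.float64(0.559)]], [[np.float64(0.66), np.float64(0.64), 0], [0, 0, np.float64(0.628)]], [[np.float64(0.71), np.float64(0.74), 0], [0, 0, np.float64(0.698)]]]
[567.1  53.8] [[[np.float64(0.04), np.float64(0.1), 0], [0, 0, np.float64(0.07)]], [[np.float64(0.07), np.float64(0.2), 0], [0, 0, np.float64(0.14)]], [[np.float64(0.1), np.float64(0.3), 0], [0, 0, np.float64(0.209)]], [[np.float64(0.11), np.float64(0.4), 0], [0, 0, np.float64(0.279)]], [[np.float64(0.12), np.float64(0.51), 0], [0, 0, np.float64(0.349)]], [[np.float64(0.13), np.float64
[... 1063 characters left out ...]
oat64(-0.06), np.float64(0.05), 0], [0, 0, np.float64(0.052)]], [[np.float64(-0.13), np.float64(0.09), 0], [0, 0, np.float64(0.105)]], [[np.float64(-0.19), np.float64(0.13), 0], [0, 0, np.float64(0.157)]], [[np.float64(-0.26), np.float64(0.17), 0], [0, 0, np.float64(0.209)]], [[np.float64(-0.33), np.float64(0.2), 0], [0, 0, np.float64(0.262)]], [[np.float64(-0.41), np.float64(0.23), 0], [0, 0, np.float64(0.314)]], [[np.float64(-0.48), np.float64(0.26), 0], [0, 0, np.float64(0.367)]], [[np.float64(-0.56), np.float64(0.28), 0], [0, 0, np.float64(0.419)]], [[np.float64(-0.63), np.float64(0.3), 0], [0, 0, np.float64(0.471)]], [[np.float64(-0.71), np.float64(0.31), 0], [0, 0, np.float64(0.524)]]]
```

>>> send_rows:
  steps:
    - [[0.09, 0.05, 0], [0, 0, 0.07]]
    - [[0.18, 0.1, 0], [0, 0, 0.14]]
    - [[0.27, 0.17, 0], [0, 0, 0.21]]
    - [[0.35, 0.23, 0], [0, 0, 0.28]]
    - [[0.42, 0.31, 0], [0, 0, 0.35]]
    - [[0.49, 0.38, 0], [0, 0, 0.42]]
    - [[0.55, 0.47, 0], [0, 0, 0.49]]
    - [[0.61, 0.55, 0], [0, 0, 0.56]]
    - [[0.66, 0.64, 0], [0, 0, 0.63]]
    - [[0.71, 0.74, 0], [0, 0, 0.7]]

```text
time: 5.45
tool_pos: [567.0, 53.2, 276.1]
tcp_rot: [180.0, 0.0, 87.2]
ft_force: [1.6, -2.8, -0.3]
finger_gap: -0.2
grip_force: 1.0
```

Run:
```python
from h import *
s=snapshot("scene");t=snapshot("top")
for z in(0,):pts("scene",s,[("red_end",235)])
a=t["img"][200:330,220:350];b=s["img"][130:300,250:420]
cv2.imwrite("pics/c2.png",cv2.hconcat([cv2.resize(a,(400,400),interpolation=2),cv2.resize(b,(400,400),interpolation=2)])[:,:,::-1])
```

```text
scene red_end 0.58 [310.9 209.3] [513.    4.7 235. ]
scene red_end 0.28 [324.8 353.6] [ 911.3 -205.3  235. ]
```

View pics/c2.png

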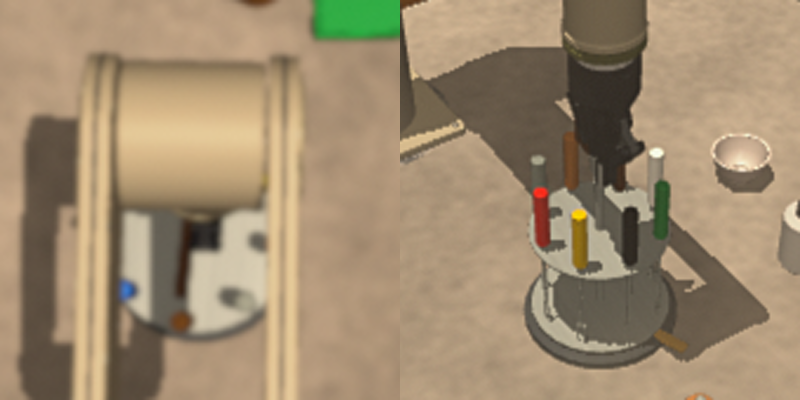

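The carousel turns with the push: red is now at about 260°, force about 3 N. I'll continue along the arc.

>>> send_rows:
  steps:
    - [[0.04, 0.1, 0], [0, 0, 0.07]]
    - [[0.07, 0.2, 0], [0, 0, 0.14]]
    - [[0.1, 0.3, 0], [0, 0, 0.21]]
    - [[0.11, 0.4, 0], [0, 0, 0.28]]
    - [[0.12, 0.51, 0], [0, 0, 0.35]]
    - [[0.13, 0.61, 0], [0, 0, 0.42]]
    - [[0.12, 0.71, 0], [0, 0, 0.49]]
    - [[0.11, 0.82, 0], [0, 0, 0.56]]
    - [[0.09, 0.92, 0], [0, 0, 0.63]]
    - [[0.07, 1.02, 0], [0, 0, 0.7]]

```text
time: 6.85
tool_pos: [569.2, 84.2, 276.3]
tcp_rot: [180.0, 0.0, 127.3]
ft_force: [2.8, -1.0, -0.4]
finger_gap: -0.3
grip_force: 1.1
```

>>> send_rows:
  steps:
    - [[-0.03, 0.09, 0], [0, 0, 0.06]]
    - [[-0.06, 0.17, 0], [0, 0, 0.12]]
    - [[-0.1, 0.26, 0], [0, 0, 0.18]]
    - [[-0.14, 0.34, 0], [0, 0, 0.245]]
    - [[-0.19, 0.41, 0], [0, 0, 0.305]]
    - [[-0.24, 0.49, 0], [0, 0, 0.365]]
    - [[-0.3, 0.56, 0], [0, 0, 0.43]]
    - [[-0.36, 0.63, 0], [0, 0, 0.49]]
    - [[-0.43, 0.69, 0], [0, 0, 0.55]]
    - [[-0.5, 0.75, 0], [0, 0, 0.61]]

```text
time: 8.1
tool_pos: [554.2, 107.0, 276.4]
tcp_rot: [180.0, 0.1, 162.2]
ft_force: [2.7, 0.8, 0.3]
finger_gap: -0.1
grip_force: 1.1
```

>>> send_rows:
  steps:
    - [[-0.06, 0.05, 0], [0, 0, 0.05]]
    - [[-0.13, 0.09, 0], [0, 0, 0.105]]
    - [[-0.19, 0.13, 0], [0, 0, 0.155]]
    - [[-0.26, 0.17, 0], [0, 0, 0.21]]
    - [[-0.33, 0.2, 0], [0, 0, 0.26]]
    - [[-0.41, 0.23, 0], [0, 0, 0.315]]
    - [[-0.44, 0.245, 0], [0, 0, 0.34]]
    - [[-0.44, 0.245, 0], [0, 0, 0.34]]

```text
time: 9.1
tool_pos: [540.6, 114.2, 276.3]
tcp_rot: [180.0, 0.0, -178.4]
ft_force: [1.7, 0.1, 0.7]
finger_gap: -0.1
grip_force: 0.6
```

Run:
```python
from h import *
s=snapshot("scene");t=snapshot("top")
pts("scene",s,[("red_end",235),("marker",18)]);pts("top",t,[("red_end",235),("marker",18)])
a=t["img"][200:330,220:350];b=s["img"][150:320,260:430]
cv2.imwrite("pics/c3.png",cv2.hconcat([cv2.resize(a,(400,400),interpolation=2),cv2.resize(b,(400,400),interpolation=2)])[:,:,::-1])
```

```text
scene red_end 0.56 [349.3 220.4] [605.9  64.9 235. ]
scene marker 0.77 [369.3 275.7] [639.4 115.9  18. ]
top red_end 0.92 [282.2 247.1] [601.1  72.6 235. ]
```

View pics/c3.png

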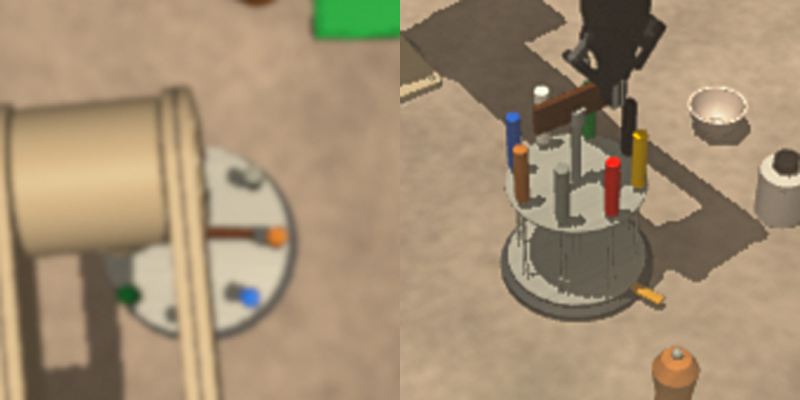

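Red stands at scene crop (613,162), just short of the marker line. Now I compute the exact angle.

Run:
```python
from fit import *
from arc import arc
t=snapshot("top");s=snapshot("scene")
T=dict(brown=(277,236),blue=(249,297))
S=dict(blue=(513,118),brown=(521,151),grey=(562,169),red=(613,161),yellow=(640,134),white=(541,92),black=(630,103))
T={k:np.array(v)/400*130+[220,200] for k,v in T.items()}
S={k:(np.array(v)-[400,0])/400*170+[260,150] for k,v in S.items()}
for sel in([(t,T)],[(s,S)],[(t,T),(s,S)]):
    obs=[(c,names.index(n),px) for c,D in sel for n,px in D.items()]
    a=least_squares(lambda q:np.concatenate([proj(c,model([526,72,0,q[0]],k))-p for c,k,p in obs]),[0.])
    print(np.degrees(a.x),np.sqrt(np.mean(a.fun**2)))
print(sense()["tool_pos"])
```

```text
[-1.75096613] 0.0842004826220317
[0.30705643] 0.5763247264513265
[-0.32136583] 0.583799252829369
[540.65316657 114.12388641 276.1009441 ]
```

```bash
python3 -c "
from arc import *
np.set_printoptions(legacy='1.25')
arc(361.5,382,8)"
```

```text
[540.9 114.4] [[[-0.06, 0.02, 0], [0, 0, 0.045]], [[-0.13, 0.04, 0], [0, 0, 0.089]], [[-0.19, 0.05, 0], [0, 0, 0.134]], [[-0.26, 0.07, 0], [0, 0, 0.179]], [[-0.33, 0.07, 0], [0, 0, 0.224]], [[-0.39, 0.08, 0], [0, 0, 0.268]], [[-0.46, 0.08, 0], [0, 0, 0.313]], [[-0.53, 0.08, 0], [0, 0, 0.358]]]
```

>>> send_rows:
  steps:
    - [[-0.06, 0.02, 0], [0, 0, 0.045]]
    - [[-0.13, 0.04, 0], [0, 0, 0.09]]
    - [[-0.19, 0.05, 0], [0, 0, 0.135]]
    - [[-0.26, 0.07, 0], [0, 0, 0.18]]
    - [[-0.33, 0.07, 0], [0, 0, 0.225]]
    - [[-0.39, 0.08, 0], [0, 0, 0.27]]
    - [[-0.46, 0.08, 0], [0, 0, 0.315]]
    - [[-0.5, 0.08, 0], [0, 0, 0.34]]
    - [[-0.52, 0.08, 0], [0, 0, 0.355]]
    - [[-0.52, 0.08, 0], [0, 0, 0.355]]

```text
time: 10.75
tool_pos: [525.0, 116.6, 276.0]
tcp_rot: [-180.0, -0.0, -158.0]
ft_force: [0.8, 1.7, -0.2]
finger_gap: -0.2
grip_force: 0.7
```

>>> send_rows:
  steps:
    - [[0.2, 0.07, 0], [0, 0, 0]]
    - [[0.5, 0.18, 0], [0, 0, 0]]
    - [[0.8, 0.29, 0], [0, 0, 0]]
    - [[0.8, 0.29, 1], [0, 0, 0]]
    - [[0.6, 1.5, 2.5], [0, 0, 0]]
    - [[0.4, 3.5, 2.5], [0, 0, 0]]
    - [[0.2, 5.5, 2.5], [0, 0, 0]]
    - [[0, 7.5, 2.5], [0, 0, 0]]
    - [[0, 7.5, 2.5], [0, 0, 0]]

```text
time: 11.88
tool_pos: [523.8, 346.0, 349.8]
tcp_rot: [179.9, -0.1, -157.7]
ft_force: [0.3, -0.0, -0.9]
finger_gap: 0.1
grip_force: 0.0
```

Run:
```python
from h import *
s=snapshot("scene");t=snapshot("top")
pts("scene",s,[("red_end",235),("marker",18),("wing_top",285)]);pts("top",t,[("red_end",235),("marker",18),("wing_top",285)])
a=t["img"][200:330,220:350];b=s["img"][150:320,260:430]
cv2.imwrite("pics/c4.png",cv2.hconcat([cv2.resize(a,(400,400),interpolation=2),cv2.resize(b,(400,400),interpolation=2)])[:,:,::-1])
```

```text
scene red_end 0.62 [356.5 213.8] [595.   95.2 235. ]
scene red_end 0.31 [333.8 186.5] [466.2 108.2 235. ]
scene marker 0.6 [369.2 278.2] [647.  110.2  18. ]
scene wing_top 0.94 [338.7 186. ] [524.1  86.1 285. ]
top red_end 0.67 [271.2 249.4] [594.5 101.7 235. ]
top marker 0.75 [270.5 237.7] [652.3 119.8  18. ]
top wing_top 0.85 [279.8 275.4] [523.5  74.6 285. ]
top wing_top 0.62 [180.5 315.5] [419.1 320.8 285. ]
```

View pics/c4.png

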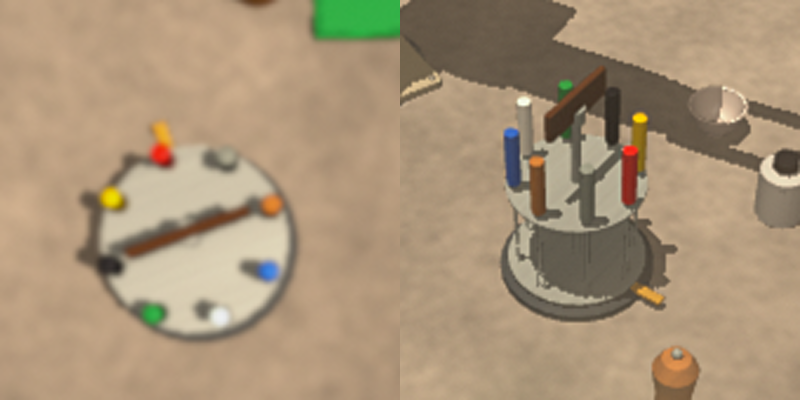

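The top view has red at crop (161,155), right inside the tab at (162,133). In the scene view red is at (630,152). I fit to quantify the alignment.

Run:
```python
from fit import *
t=snapshot("top");s=snapshot("scene")
T=dict(red=(161,154),grey=(227,158),brown=(271,204),blue=(268,271),white=(220,317),green=(152,314),black=(109,264),yellow=(111,198))
S=dict(blue=(512,133),brown=(537,161),grey=(587,169),red=(630,151),yellow=(640,118),white=(525,102),green=(566,86),black=(613,92))
T={k:np.array(v)/400*130+[220,200] for k,v in T.items()}
S={k:(np.array(v)-[400,0])/400*170+[260,150] for k,v in S.items()}
M=[(t,(269.8,235.4)),(t,(270.5,237.7)),(s,(370.3,278.)),(s,(369.2,278.2)),(t,np.array((160,124))*130/400+[220,200]),(s,np.array((262,295))*170/400+[260,150])]
for nm,sel in(("top",[(t,T)]),("scene",[(s,S)]),("both",[(t,T),(s,S)])):
    obs=[(c,names.index(n),px) for c,D in sel for n,px in D.items()]
    mk=[(c,np.array(m)) for c,m in M if any(c is x[0] for x in sel)]
    p=(r:=fit(obs,mk,[525,75,.35,0])).x
    print(nm,p[:2].round(1),np.degrees(p[2:]).round(1),np.sqrt(np.mean(r.fun**2)).round(2),np.round(model(p,0),1))
print(sense()["tool_pos"])
```

```text
top [524.2  72.2] [20.6  0.5] 1.13 [594.2  99.1 235. ]
scene [527.4  71. ] [19.6  1.4] 0.78 [597.4  97.9 235. ]
both [525.3  72. ] [20.  1.] 0.99 [595.3  98.9 235. ]
[525.35248249 340.80735368 351.34639637]
```

>>> send_rows:
  steps:
    - [[0.5, -1.6, 0], [0, 0, 0]]
    - [[1, -3.2, 0], [0, 0, 0]]
    - [[1.5, -4.9, 0], [0, 0, 0]]
    - [[2, -6.6, 0], [0, 0, 0]]
    - [[2.35, -8.07, 0], [0, 0, 0]]
    - [[2.35, -8.07, 0], [0, 0, 0]]
    - [[2.35, -8.07, -0.6], [0, 0, 0]]

```text
time: 13.25
tool_pos: [596.3, 99.6, 334.4]
tcp_rot: [-180.0, 0.2, -158.0]
ft_force: [0.1, 0.3, 0.6]
finger_gap: 0.1
grip_force: 0.0
```

>>> send_rows:
  steps:
    - [[0, 0, -0.6], [0, 0, 0]]
    - [[0, 0, -1.1], [0, 0, 0]]
    - [[0, 0, -1.5], [0, 0, 0]]
    - [[0, 0, -1.83], [0, 0, 0]]
    - [[0, 0, -1.83], [0, 0, 0]]
    - [[0, 0, -1.83], [0, 0, 0]]
    - [[0, 0, -1.83], [0, 0, 0]]
    - [[0, 0, -1.83], [0, 0, 0]]
    - [[0, 0, -1.83], [0, 0, 0]]
    - [[0, 0, -1.83], [0, 0, 0]]

```text
time: 14.5
tool_pos: [595.6, 99.5, 278.3]
tcp_rot: [-180.0, 0.0, -158.0]
ft_force: [-0.4, 0.3, 0.7]
finger_gap: -0.1
grip_force: 0.0
```

Run:
```python
from h import *
s=snapshot("scene")
b=s["img"][130:300,250:420]
cv2.imwrite("pics/c5.png",cv2.resize(b,(400,400),interpolation=2)[:,:,::-1])
print(sense()["tool_pos"])
```

```text
[595.50591371  99.50656206 278.18331447]
```

View pics/c5.png

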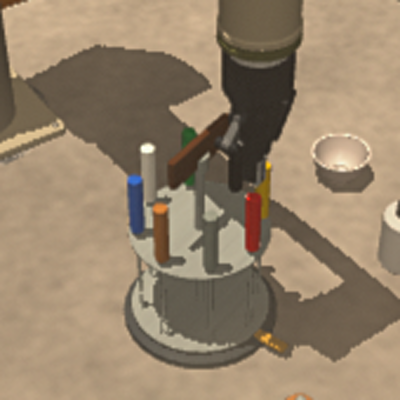

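Run:
```python
from h import *
s=snapshot("scene")
f=lambda X:((proj(s,X)-[250,130])*400/170).round()
y=np.radians(112)
for d in(-14,0,14):print(d,f([595.5+d*np.cos(y),99.5+d*np.sin(y),259]))
print("red",f([595.5,99,235]))
b=s["img"][175:235,325:385]
cv2.imwrite("pics/c6.png",cv2.resize(b,(600,600),interpolation=0)[:,:,::-1])
```

```text
-14 [248. 187.]
0 [255. 180.]
14 [261. 173.]
red [254. 196.]
```

View pics/c6.png

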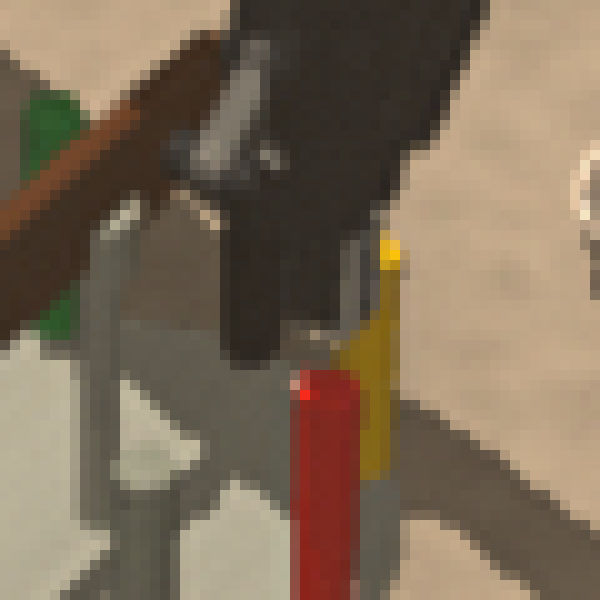

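The fingers span px columns 347–363 over the red end at (358,212), with a gap and no contact. I keep holding.

>>> send_rows:
  steps:
    - [[0, 0, 0], [0, 0, 0]]
    - [[0, 0, 0], [0, 0, 0]]
    - [[0, 0, 0], [0, 0, 0]]
    - [[0, 0, 0], [0, 0, 0]]
    - [[0, 0, 0], [0, 0, 0]]
    - [[0, 0, 0], [0, 0, 0]]
    - [[0, 0, 0], [0, 0, 0]]
    - [[0, 0, 0], [0, 0, 0]]
    - [[0, 0, 0], [0, 0, 0]]
    - [[0, 0, 0], [0, 0, 0]]

```text
time: 15.85
tool_pos: [595.5, 99.5, 278.2]
tcp_rot: [-180.0, 0.0, -158.0]
ft_force: [-0.4, -0.0, 0.2]
finger_gap: -0.3
grip_force: 0.0
```

>>> send_rows:
  steps:
    - [[0, 0, 0], [0, 0, 0]]
    - [[0, 0, 0], [0, 0, 0]]
    - [[0, 0, 0], [0, 0, 0]]
    - [[0, 0, 0], [0, 0, 0]]
    - [[0, 0, 0], [0, 0, 0]]
    - [[0, 0, 0], [0, 0, 0]]
    - [[0, 0, 0], [0, 0, 0]]
    - [[0, 0, 0], [0, 0, 0]]
    - [[0, 0, 0], [0, 0, 0]]
    - [[0, 0, 0], [0, 0, 0]]

```text
time: 17.1
tool_pos: [595.5, 99.5, 278.2]
tcp_rot: [-180.0, 0.0, -158.0]
ft_force: [0.9, -0.3, -0.8]
finger_gap: -0.1
grip_force: 0.0
```

>>> send_rows:
  steps:
    - [[0, 0, 0.5], [0, 0, 0]]
    - [[0, 0, 1.2], [0, 0, 0]]
    - [[0, 0, 2], [0, 0, 0]]
    - [[0, 0, 3], [0, 0, 0]]
    - [[0, 0, 3], [0, 0, 0]]
    - [[0, 0, 3], [0, 0, 0]]

```text
time: 17.85
tool_pos: [595.6, 99.5, 368.7]
tcp_rot: [-180.0, 0.0, -158.0]
ft_force: [-0.4, -0.6, 0.0]
finger_gap: 0.3
grip_force: 0.0
```

Run:
```python
from h import *
s=snapshot("scene");pts("scene",s,[("red_end",235)])
print(order.hand_in())
```

```text
scene red_end 0.67 [357.1 213.2] [594.1  97.9 235. ]
scene red_end 0.22 [337.1 187.1] [473.6 114.3 235. ]
the job is handed in; nothing more can be done
None
```

I turned the red fork to within about 1° of the brass marker, held the fingertips about 24 mm above its red end for about 3.4 s without touching, and handed the job in; no verdict came back.

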